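# Stack the sawn boards in stick to dry

### The arm

A 6-joint arm with a two-finger parallel gripper is mounted at the origin on a cart in front of the work surface, level with it; the furniture and walls round the work are solid. World frame = base frame: x ahead of the robot, y to its left, z up, the work surface at z = 0. Lengths are in mm, angles in rad, forces in N, time in s.
With the tool pointing down it reaches from about 250 to 775 mm from the base axis. Payload 4 kg.
Tool frame: the origin (TCP) lies on the centre line of the jaws, within the pads' length; the fingertips stand 25 mm ahead of it and the grasp point (between the pads) lies 6 mm ahead of it; z points along the fingers, y is the line along which they close (so a half turn about z gives the same grasp; the last joint's range is limited). The gripper opens to 94 mm and grips with 3 to 60 N. Pads are 16 mm wide; open, the fingers measure 119 mm over their backs; the gripper's body (75 mm by 177 mm) begins 78 mm behind the grasp point.
Start: joints at [-1.363, 0.087, 1.371, -0, 1.684, -0.103], TCP at [168.198, -523.667, 230.506] pointing down, gripper open.
Joint ranges: [-3.1, 3.1], [-0.76, 2.03], [0.27, 2.55], [-1.08, 4.22], [0.17, 2.65], [-2.57, 2.57]. Speed limits (rad/s): [2.79, 2.79, 3.14, 3.14, 3.14, 3.14].

### API

Orientations are given as a unit quaternion [w, x, y, z].
In Python, from bench import robot, grab_frame, calibration gives the robot as it stands.
- The arm moves only by the tool servo_tool, never from a script. Its argument "increments" is a list that holds one entry, the list of rows, each a list of 6 numbers: the shift along the tool's x, y, z in mm, then the turn, a rotation vector about the tool's x, y, z in rad. In form: [[[dx, dy, dz, rx, ry, rz], ...]]. A call has 1 to 20 rows; each row is the pose to reach, as a shift and turn from the pose commanded when the call began, along the tool's axes at that moment; what a row does not reach only later rows make up. A row lasts 1/8 s, in which the tool goes at most 62.5 mm and 10.7 degrees, less where a joint would pass 70% of its speed; a pose out of reach is approached as far as the arm can. A call with a gripper value outside its range is refused whole. "hand" is the closure, from -1 (fully open) to 1 (shut), set as the call begins (left out, the last holds). The fingers move at their own pace and stop on an object; "squeeze" is the grip in N (left out, the last holds). Time passes only in rows, so rows that repeat a pose let the fingers close. It gives the time, the measured TCP pose, the force, the opening and the grip force at its end, in the units of the state.
- robot.state(): the state, without advancing time (a new reading comes with each control period).
- grab_frame(name): name is "scene" or "top" or "wrist"; returns (picture, depth): 400x640x3 uint8, red, green, blue; 400x640 float32, mm along the optical axis (not along the pixel's ray), 0 where there is no reading.
- calibration(name): a dict with "camera_matrix" (3x3 intrinsics, pixels), "k1" (the pictures are not rectified: a ray, as slopes to the right and down, at radius r is drawn at 1 + k1 r^2 times it, then the intrinsics apply), "view" (4x4, takes a point from world to camera coordinates). Camera axes: x right, y down, z forward; pixel columns grow to the right and rows downward; lengths in mm; the calibration is good to about 2 mm. A picture is of the moment at which its call begins: read the wrist's pose just before it. calibration takes no time and is no camera call; for the wrist camera it gives the pose at the moment of the call.
- robot.close_job(): hands the job in; it is judged then, once.
The state is a dict: "clock": time; "joints": joint angles; "qd": joint speeds; "joint_efforts": joint torques, N m; "ee_pos": TCP position; "eef_rot": TCP orientation; "contact_force": force on the tool from outside, world axes, zero at the start; "torque": the same for the moment, N m; "finger_gap": opening from 0.0 (shut) to 1.0 (fully open); "gripper_force": force on a finger pad.
Only numpy, scipy, OpenCV 4.12 (cv2) and the standard library are available. Lean on these libraries where they do the work, as an engineer would, in place of code of your own. Each camera call takes 0.05 s, during which the arm holds its last target. There are 200 camera calls.

### The job

Stack the freshly sawn boards on the carrier to dry. Lay one of the three thin 19 cm boards in the carrier's empty bay, between the pegs and with its ends level with those of the board already there, then put the two pale sticks across both boards, each centred and straight above one of the carrier's two battens. Finish with the other two boards on top of the sticks, each squarely above a board of the bottom layer, and leave the short thick block where it lies.

Things in the scene. Friction and masses are not known exactly. Their poses are not given: they have to be found in the camera images.
- carrier: brown wooden carrier, 206 (x) x 168 (y) x 9 mm, heavy, immovable; origin: centre of underside. Two pale battens along x, 30 wide, centred at y = -60 and +60, tops at z 27. On each, dark pegs of 14 mm diameter at x -91, 0 and +91, tops at z 39, bound two 77 mm bays. Boards lie along y, centred at y = 0 and x = -45.5 (empty bay) or +45.5 (laid_board). Lengths in mm.
- laid_board: board already lying loose on the battens in the carrier's bay at x = +45.5 mm, along its y; dark brown, 56 (its x) x 190 (its y) x 18 mm, underside 27 mm above the table; origin at the centre of its underside. It stays there.
- board_a: sawn dark-brown board, 56 wide (its x) x 190 long (its y) x 18 mm thick, 0.13 kg, lying flat on the table; origin at the centre of its underside. The three loose boards are alike and interchangeable. Grasp across the 56 mm width at mid-length. Underside when laid: 27 mm above the table in the bottom layer, 54 mm in the top one.
- board_b: sawn dark-brown board, 56 wide (its x) x 190 long (its y) x 18 mm thick, 0.13 kg, lying flat on the table; origin at the centre of its underside. The three loose boards are alike and interchangeable. Grasp across the 56 mm width at mid-length. Underside when laid: 27 mm above the table in the bottom layer, 54 mm in the top one.
- board_c: sawn dark-brown board, 56 wide (its x) x 190 long (its y) x 18 mm thick, 0.13 kg, lying flat on the table; origin at the centre of its underside. The three loose boards are alike and interchangeable. Grasp across the 56 mm width at mid-length. Underside when laid: 27 mm above the table in the bottom layer, 54 mm in the top one.
- stick_a: pale planed spacer stick, 24 wide (its x) x 201 long (its y) x 9 mm thick, 0.03 kg, lying flat on the table; origin at the centre of its underside. The two sticks are alike and interchangeable. Grasp across the 24 mm width at mid-length. Underside when laid on the bottom boards: 45 mm above the table, its length along the carrier's x.
- stick_b: pale planed spacer stick, 24 wide (its x) x 201 long (its y) x 9 mm thick, 0.03 kg, lying flat on the table; origin at the centre of its underside. The two sticks are alike and interchangeable. Grasp across the 24 mm width at mid-length. Underside when laid on the bottom boards: 45 mm above the table, its length along the carrier's x.
- short_block: a bystander: short thick dark-brown block, 60 wide (its x) x 120 long (its y) x 26 mm thick, lying among the boards and sticks; origin at the centre of its underside. Not to be moved.
- saw_guide_foot (a point): fixed hazard, not part of the job: the lower end of the saw's guide rod, about 30 mm across, hanging over the table at the robot's right, its underside 0.30 m above the table. The rod and, from 0.48 m up, a 60 x 90 mm block and pipe go up from it. Keep wrist and arm clear.

How it is judged (in metres and radians):
At the end, for the whole second after the job is handed in: Both bays hold a board, a stick lies on them above each batten, a board lies on the sticks above each bay, all at rest. Boards within 15 mm of their place; sticks within 12 mm of the batten's line, 20 mm along it; straight to 0.14 rad, flat to 0.08 rad, height to 5 mm (x of laid_board in the frame of carrier between 0.0305 and 0.0605 m and y of laid_board in the frame of carrier between -0.015 and 0.015 m and z of laid_board in the frame of carrier between 0.022 and 0.032 m and angle between the y axis of laid_board and the y axis of carrier, either way round below 0.14 rad and angle between laid_board's own z axis and vertical below 0.08 rad and ((x of board_a in the frame of carrier between -0.0605 and -0.0305 m and y of board_a in the frame of carrier between -0.015 and 0.015 m and z of board_a in the frame of carrier between 0.022 and 0.032 m and angle between the y axis of board_a and the y axis of carrier, either way round below 0.14 rad and angle between board_a's own z axis and vertical below 0.08 rad) or (x of board_b in the frame of carrier between -0.0605 and -0.0305 m and y of board_b in the frame of carrier between -0.015 and 0.015 m and z of board_b in the frame of carrier between 0.022 and 0.032 m and angle between the y axis of board_b and the y axis of carrier, either way round below 0.14 rad and angle between board_b's own z axis and vertical below 0.08 rad) or (x of board_c in the frame of carrier between -0.0605 and -0.0305 m and y of board_c in the frame of carrier between -0.015 and 0.015 m and z of board_c in the frame of carrier between 0.022 and 0.032 m and angle between the y axis of board_c and the y axis of carrier, either way round below 0.14 rad and angle between board_c's own z axis and vertical below 0.08 rad)) and ((x of board_a in the frame of carrier between -0.0605 and -0.0305 m and y of board_a in the frame of carrier between -0.015 and 0.015 m and z of board_a in the frame of carrier between 0.049 and 0.059 m and angle between the y axis of board_a and the y axis of carrier, either way round below 0.14 rad and angle between board_a's own z axis and vertical below 0.08 rad) or (x of board_b in the frame of carrier between -0.0605 and -0.0305 m and y of board_b in the frame of carrier between -0.015 and 0.015 m and z of board_b in the frame of carrier between 0.049 and 0.059 m and angle between the y axis of board_b and the y axis of carrier, either way round below 0.14 rad and angle between board_b's own z axis and vertical below 0.08 rad) or (x of board_c in the frame of carrier between -0.0605 and -0.0305 m and y of board_c in the frame of carrier between -0.015 and 0.015 m and z of board_c in the frame of carrier between 0.049 and 0.059 m and angle between the y axis of board_c and the y axis of carrier, either way round below 0.14 rad and angle between board_c's own z axis and vertical below 0.08 rad)) and ((x of board_a in the frame of carrier between 0.0305 and 0.0605 m and y of board_a in the frame of carrier between -0.015 and 0.015 m and z of board_a in the frame of carrier between 0.049 and 0.059 m and angle between the y axis of board_a and the y axis of carrier, either way round below 0.14 rad and angle between board_a's own z axis and vertical below 0.08 rad) or (x of board_b in the frame of carrier between 0.0305 and 0.0605 m and y of board_b in the frame of carrier between -0.015 and 0.015 m and z of board_b in the frame of carrier between 0.049 and 0.059 m and angle between the y axis of board_b and the y axis of carrier, either way round below 0.14 rad and angle between board_b's own z axis and vertical below 0.08 rad) or (x of board_c in the frame of carrier between 0.0305 and 0.0605 m and y of board_c in the frame of carrier between -0.015 and 0.015 m and z of board_c in the frame of carrier between 0.049 and 0.059 m and angle between the y axis of board_c and the y axis of carrier, either way round below 0.14 rad and angle between board_c's own z axis and vertical below 0.08 rad)) and ((x of stick_a in the frame of carrier between -0.02 and 0.02 m and y of stick_a in the frame of carrier between -0.072 and -0.048 m and z of stick_a in the frame of carrier between 0.04 and 0.05 m and angle between the y axis of stick_a and the x axis of carrier, either way round below 0.14 rad and angle between stick_a's own z axis and vertical below 0.08 rad) or (x of stick_b in the frame of carrier between -0.02 and 0.02 m and y of stick_b in the frame of carrier between -0.072 and -0.048 m and z of stick_b in the frame of carrier between 0.04 and 0.05 m and angle between the y axis of stick_b and the x axis of carrier, either way round below 0.14 rad and angle between stick_b's own z axis and vertical below 0.08 rad)) and ((x of stick_a in the frame of carrier between -0.02 and 0.02 m and y of stick_a in the frame of carrier between 0.048 and 0.072 m and z of stick_a in the frame of carrier between 0.04 and 0.05 m and angle between the y axis of stick_a and the x axis of carrier, either way round below 0.14 rad and angle between stick_a's own z axis and vertical below 0.08 rad) or (x of stick_b in the frame of carrier between -0.02 and 0.02 m and y of stick_b in the frame of carrier between 0.048 and 0.072 m and z of stick_b in the frame of carrier between 0.04 and 0.05 m and angle between the y axis of stick_b and the x axis of carrier, either way round below 0.14 rad and angle between stick_b's own z axis and vertical below 0.08 rad)) and linear speed of each of board_a, board_b, board_c, stick_a, stick_b, laid_board below 0.02 m/s); the robot touches nothing.
It fails at once if the short thick block is moved by more than 25 mm (distance of short_block from where it was at the start of the episode above 0.025 m).
It also fails if it takes over 109 s, if anything falls off the work surface, if the arm or the gripper's body presses on something with over 40 N, if the wrist force passes 120 N, or if a joint passes its speed limit or range.

## Working session

There is one attempt and no reset: what is moved stays moved. The work goes in short steps, Python scripts to look and compute and a tool call to move; the robot and the scene stay as the last step left them, time stands still between calls to the robot, and variables do not carry over. Pictures are saved under pics/ and viewed, at most 14 in all, crops included, and the job is handed in when it is done.

Besides the shell and the picture viewer there is one more tool, called after "Call:" by a JSON object that holds its "api" and its "payload", one argument or row to a line. servo_tool: Moves the arm, as the interface text tells. Its arguments: {"type":"object","properties":{"increments":{"type":"array","items":{"type":"array","items":{"type":"array","items":{"type":"number"}}}},"hand":{"type":"number"},"squeeze":{"type":"number"}},"required":["increments"]}

```bash
mkdir -p pics; ls
python3 - <<'E'
from bench import robot, grab_frame, calibration
import cv2,numpy as np
print(robot.state())
for n in ["top","scene"]:
    p,d=grab_frame(n); cv2.imwrite(f"pics/{n}0.png",p[:,:,::-1]); np.savez(f"{n}0.npz",p=p,d=d)
    c=calibration(n); print(n,c, d[200,320])
E
```

```text
pics
{'clock': 0.0, 'joints': array([-1.36310398e+00,  8.79128928e-02,  1.37225245e+00,  2.99197942e-05,
        1.68357714e+00, -1.03102362e-01]), 'qd': array([ 0.0014062 ,  0.00086555,  0.00023821, -0.00046536, -0.00090157,
       -0.00061883]), 'joint_efforts': array([-1.92881147e-03, -3.40193009e+01, -3.02424932e+01,  7.16660754e-02,
        3.31818347e-02, -1.68710276e-04]), 'ee_pos': array([ 168.1001072 , -523.16487241,  229.32804245]), 'eef_rot': array([-1.07422356e-03,  9.87949280e-01,  1.54774236e-01, -4.13407696e-05]), 'contact_force': array([-0.03895638,  0.36574442, -0.15149629]), 'torque': array([0.01428136, 0.01814114, 0.03747604]), 'gripper_force': 0.0, 'finger_gap': 1.0023202479776707}
top {'camera_matrix': array([[484.19253811,   0.        , 313.47036513],
       [  0.        , 484.19253811, 196.67296929],
       [  0.        ,   0.        ,   1.        ]]), 'k1': -0.05532138177238933, 'view': array([[ 1.52744825e-02, -9.99871888e-01,  4.78508081e-03,
        -4.59625035e+01],
       [-9.80201969e-01, -1.59184975e-02, -1.97359320e-01,
         5.78474015e+02],
       [ 1.97410208e-01, -1.67578414e-03, -9.80319541e-01,
         1.19765114e+03],
       [ 0.00000000e+00,  0.00000000e+00,  0.00000000e+00,
         1.00000000e+00]])} 1309.8478
scene {'camera_matrix': array([[392.5375584 ,   0.        , 317.67158303],
       [  0.        , 392.5375584 , 202.04955799],
       [  0.        ,   0.        ,   1.        ]]), 'k1': -0.030654024171614724, 'view': array([[-8.78476918e-01, -4.77706722e-01, -8.63673241e-03,
         4.93727810e+02],
       [-1.99413659e-01,  3.83018018e-01, -9.01959750e-01,
         2.91995913e+02],
       [ 4.34180260e-01, -7.90628539e-01, -4.31733733e-01,
         9.50086154e+02],
       [ 0.00000000e+00,  0.00000000e+00,  0.00000000e+00,
         1.00000000e+00]])} 1410.8336
```

View pics/top0.png

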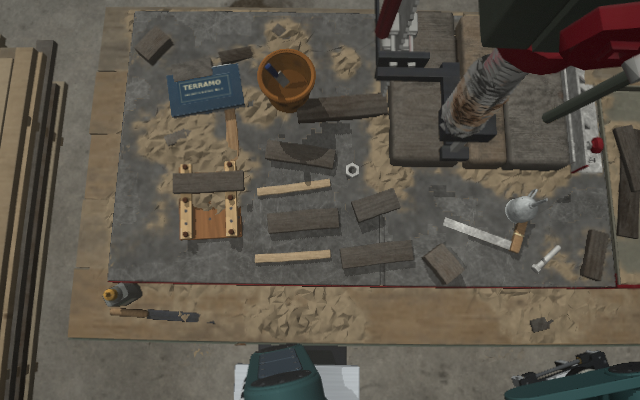

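View pics/scene0.png

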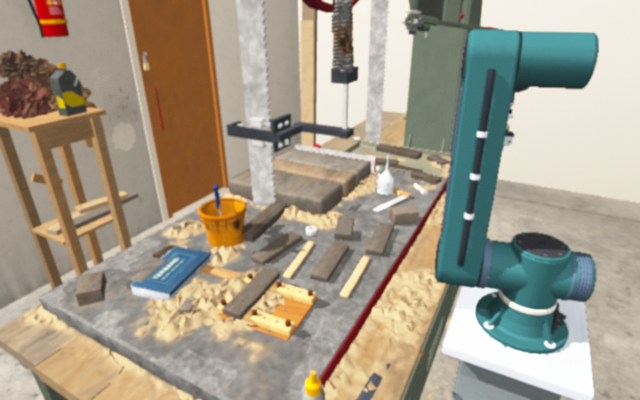

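The top view shows the carrier at about (210,210) with the laid board at (208,182), and sticks at (293,187) and (292,257). Board candidates are at (303,221), (376,254) and (300,155), and the short block is near (375,207). The scene view confirms this layout. Next I'll make an enlarged crop and a height map.

```bash
cat > h.py <<'E'
import numpy as np, cv2
from bench import robot, grab_frame, calibration
def rays(c,uv):
    K=c["camera_matrix"]; uv=np.asarray(uv,float).reshape(-1,1,2)
    return cv2.undistortPoints(uv,K,np.array([c["k1"],0,0,0,0.]),None,None,None).reshape(-1,2)
def plane(c,uv,z):
    n=rays(c,uv); V=c["view"]; R,t=V[:3,:3],V[:3,3]
    o=-R.T@t; d=np.c_[n,np.ones(len(n))]@R
    return o+d*((z-o[2])/d[:,2])[:,None]
def cloud(c,d):
    v,u=np.mgrid[:d.shape[0],:d.shape[1]]
    n=rays(c,np.c_[u.ravel(),v.ravel()]); V=c["view"]
    P=np.c_[n,np.ones(len(n))]*d.reshape(-1,1)
    return ((P-V[:3,3])@V[:3,:3]).reshape(*d.shape,3)
E
python3 - <<'E'
from h import *
f=np.load("top0.npz");c=calibration("top");P=cloud(c,f["d"])
for u,v in [(303,221),(376,254),(300,155),(310,150),(290,148),(343,107),(375,207),(443,265),(293,187),(292,257),(208,182),(210,225),(185,222),(150,250),(400,225),(260,235)]:
    print((u,v),P[v,u].round())
p=f["p"][80:300,150:480]
cv2.imwrite("pics/top1.png",cv2.resize(cv2.convertScaleAbs(p,alpha=1.6)[:,:,::-1],(800,533),interpolation=cv2.INTER_CUBIC))
E
```

```text
(303, 221) [522. -10.  13.]
(376, 254) [ 437. -203.   17.]
(300, 155) [702.   1.  20.]
(310, 150) [716. -25.  20.]
(290, 148) [720.  29.  23.]
(343, 107) [ 838. -114.   32.]
(375, 207) [ 560. -200.   28.]
(443, 265) [ 409. -372.   42.]
(293, 187) [613.  19.  15.]
(292, 257) [426.  17.   9.]
(208, 182) [618. 243.  41.]
(210, 225) [508. 238.   8.]
(185, 222) [511. 300.  30.]
(150, 250) [438. 395.   6.]
(400, 225) [ 515. -269.   12.]
(260, 235) [484. 105.  -2.]
```

View pics/top1.png

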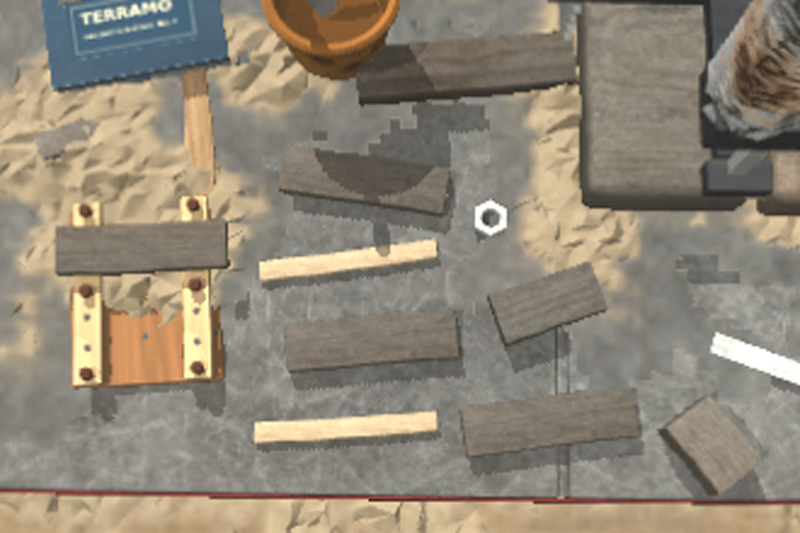

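The enlarged crop shows three equal boards at crop (365,180) (partly shadowed), (372,340) and (550,422). The short block is at (548,303), and the sticks are at (348,260) and (346,428). The carrier's empty bay is on the near side. Next I'll compute rough poses, the position of the saw foot and the wrist camera mounting.

Run:
```python
from h import *
from scipy.spatial.transform import Rotation as R
c=calibration("top");s=calibration("scene")
cr=lambda q:np.array(q)/(800/330)+[150,80]
Q={"B1":([(286,325),(457,311),(459,357),(288,370)],18),"B2":([(461,408),(635,389),(639,436),(469,457)],18),
"B3":([(283,146),(449,173),(443,213),(280,188)],18),"S1":([(259,263),(437,240),(438,258),(261,280)],9),
"S2":([(254,424),(437,412),(437,429),(255,443)],9),"blk":([(488,297),(593,263),(607,303),(508,343)],26),
"laid":([(57,229),(226,220),(227,265),(58,274)],45),"pegs":([(85,210),(193,204),(86,290),(195,284),(86,373),(197,367)],39)}
for k,(q,z) in Q.items():
    X=plane(c,cr(q),z)[:,:2]
    L=np.linalg.norm(X-np.roll(X,-1,0),axis=1)
    print(k,X.mean(0).round(1),L.round(),np.degrees(np.arctan2(*(X[1]-X[0])[::-1])).round(1)); 
    if k=="pegs":print(X.round(1))
for z in (300,480): print("foot top",plane(c,[(455,150),(465,135),(480,128)],z)[:,:2].round(),"scene",plane(s,[(346,133),(345,80)],z)[:,:2].round())
P=cloud(c,np.load("top0.npz")["d"]); print(P[100:162:6,455].round(), P[105,285].round(),P[80,270].round())
st=robot.state(); w=calibration("wrist");p,d=grab_frame("wrist");cv2.imwrite("pics/w0.png",p[:,:,::-1])
T=np.eye(4);T[:3,:3]=R.from_quat(np.roll(st["eef_rot"],-1)).as_matrix();T[:3,3]=st["ee_pos"]
print("cam in tool",(np.linalg.inv(T)@np.linalg.inv(w["view"])).round(3),w["camera_matrix"][0])
```

```text
B1 [522.2 -12. ] [188.  51. 187.  50.] -84.3
B2 [ 436.  -206.8] [191.  51. 185.  53.] -83.0
B3 [704.6   1.7] [190.  47. 185.  49.] -98.7
S1 [613.9  16.3] [201.  21. 199.  20.] -81.5
S2 [428.4  15.4] [199.  18. 198.  21.] -85.3
blk [ 567.6 -204.7] [123.  47. 118.  55.] -71.0
laid [617.1 240.8] [185.  50. 184.  50.] -86.0
pegs [573.5 241.3] [119. 149. 119. 150. 119. 217.] -85.9
[[659.3 307.6]
 [667.9 188.5]
 [569.5 300.4]
 [578.1 181.8]
 [478.9 294.3]
 [487.5 175.2]]
foot top [[ 637. -337.]
 [ 671. -361.]
 [ 688. -395.]] scene [[  640.  -358.]
 [ 1168. -1485.]]
foot top [[ 581. -282.]
 [ 609. -301.]
 [ 623. -329.]] scene [[ 373.  230.]
 [ 649. -361.]]
[[ 620. -247.  609.]
 [ 613. -248.  603.]
 [ 607. -251.  592.]
 [ 603. -255.  578.]
 [ 596. -257.  570.]
 [ 591. -260.  558.]
 [ 590. -269.  529.]
 [ 634. -319.  363.]
 [ 625. -322.  351.]
 [ 622. -330.  322.]
 [ 613. -335.  306.]] [822.  43.  79.] [908.  88.  45.]
cam in tool [[ 1.00000e-03 -9.58000e-01 -2.86000e-01  8.23100e+01]
 [ 1.00000e+00  1.00000e-03 -1.00000e-03 -8.68000e-01]
 [ 1.00000e-03 -2.86000e-01  9.58000e-01 -1.53487e+02]
 [ 0.00000e+00  0.00000e+00  0.00000e+00  1.00000e+00]] [348.9136477   0.        315.9372345]
```

View pics/w0.png

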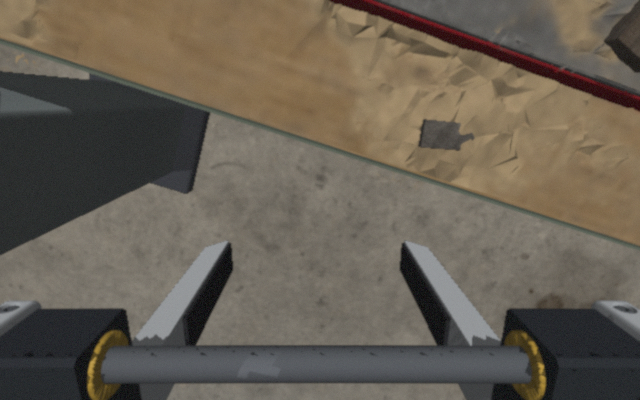

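The top-view estimates agree with the sizes given: the carrier centre is about (573,241) with a yaw of about 4.1°, and the saw foot is about (640,-350). The wrist view shows the table edge, with the fingers from about row 240 down. I'll go to a survey pose, well clear of the saw.

Call:
{"api": "servo_tool", "payload": {
  "increments": [
    [[451,-384,-70,0,0,0.311],[451,-384,-70,0,0,0.311],[451,-384,-70,0,0,0.311],[451,-384,-70,0,0,0.311],[451,-384,-70,0,0,0.311],[451,-384,-70,0,0,0.311],[451,-384,-70,0,0,0.311],[451,-384,-70,0,0,0.311],[451,-384,-70,0,0,0.311],[451,-384,-70,0,0,0.311],[451,-384,-70,0,0,0.311],[451,-384,-70,0,0,0.311],[451,-384,-70,0,0,0.311]]
  ],
  "hand": -1
}}

```text
clock: 1.78
ee_pos: [479.6, -21.3, 300.3]
eef_rot: [0.0, 1.0, -0.001, -0.0]
contact_force: [-0.2, -0.6, 0.1]
finger_gap: 1.001
gripper_force: 0.0
```

Run:
```python
from h import *
st=robot.state();print(st["clock"],st["ee_pos"],st["eef_rot"],st["joints"],np.abs(st["qd"]).max())
p,d=grab_frame("wrist");w=calibration("wrist");np.savez("w1.npz",p=p,d=d,view=w["view"]);cv2.imwrite("pics/w1.png",cv2.convertScaleAbs(p,alpha=1.3)[:,:,::-1])
```

```text
1.775 [479.60422877 -21.27044952 300.306424  ] [ 1.95879994e-04  9.99999337e-01 -1.11889159e-03 -1.90044224e-04] [-1.62188129e-01 -7.21307292e-02  1.39405455e+00 -4.61912099e-04
  1.81998115e+00  1.41073214e+00] 0.003321794251702182
```

Call:
{"api": "servo_tool", "payload": {
  "increments": [
    [[120,-80,0,0,0,0],[120,-80,0,0,0,0],[120,-80,0,0,0,0],[120,-80,0,0,0,0],[120,-80,0,0,0,0]]
  ]
}}

```text
clock: 2.45
ee_pos: [599.5, 58.7, 300.9]
eef_rot: [0.0, 1.0, -0.001, 0.0]
contact_force: [-0.1, -0.4, -0.5]
finger_gap: 1.001
gripper_force: 0.0
```

Run:
```python
from h import *
st=robot.state();print(st["clock"],st["ee_pos"],st["eef_rot"],np.abs(st["qd"]).max())
p,d=grab_frame("wrist");w=calibration("wrist");np.savez("w2.npz",p=p,d=d,view=w["view"]);cv2.imwrite("pics/w2.png",cv2.convertScaleAbs(p,alpha=1.3)[:,:,::-1])
```

```text
2.45 [599.54027719  58.6767657  300.85448512] [ 2.28358012e-04  9.99999610e-01 -8.52548190e-04  2.11944003e-05] 0.016454891634809028
```

View pics/w1.png

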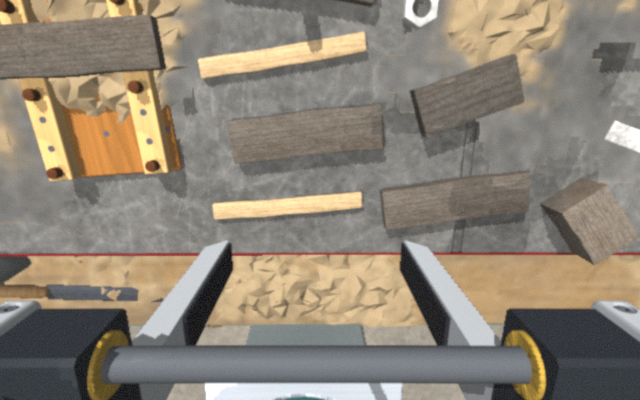

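View pics/w2.png

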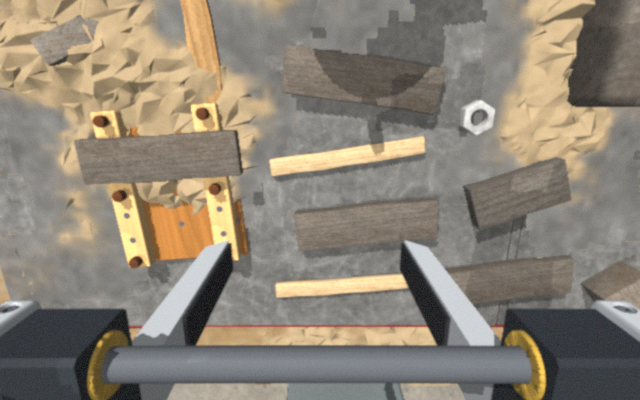

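w1 shows the sticks at (283,55) and (288,206) and the boards at (306,135) and (455,200). w2 shows the third board at (363,78), the laid board at (158,157) and the pegs at (101,121), (203,113), (121,196), (214,189) and (135,262). Now I'll segment by brownness ratio and measure poses and heights from both views.

```bash
cat >> h.py <<'E'
def load(n):
    f=np.load(n+".npz"); return f["p"],dict(calibration("wrist"),view=f["view"])
def quad(p,roi,thr=None,peg=False):
    x0,y0,x1,y1=roi; q=cv2.GaussianBlur(p[y0:y1,x0:x1],(3,3),0).astype(float)
    r=(q[...,0]-q[...,2])/(q.sum(2)+1)*3
    g=np.clip(r*300,0,255).astype(np.uint8)
    t,m=cv2.threshold(g,0 if thr is None else thr,255,cv2.THRESH_BINARY+(cv2.THRESH_OTSU if thr is None else 0))
    if peg: m=((q[...,0]<150)&(r>0.5)).astype(np.uint8)*255
    m=cv2.morphologyEx(cv2.morphologyEx(m,cv2.MORPH_CLOSE,np.ones((5,5))),cv2.MORPH_OPEN,np.ones((5,5)))
    k=max(cv2.findContours(m,cv2.RETR_EXTERNAL,cv2.CHAIN_APPROX_NONE)[0],key=cv2.contourArea)
    return t,k.reshape(-1,2)+[x0,y0],cv2.contourArea(k)
def pose(c,k,z):
    X=plane(c,k,z)[:,:2].astype(np.float32); b=cv2.boxPoints(cv2.minAreaRect(X))
    e=b[1]-b[0],b[2]-b[1]; e=max(e,key=np.linalg.norm); a=np.degrees(np.arctan2(e[1],e[0]))%180
    L=sorted([np.linalg.norm(b[1]-b[0]),np.linalg.norm(b[2]-b[1])])
    return b.mean(0).round(1),np.round(L,1),a.round(1)
def tri(c1,u1,c2,u2):
    P=[np.c_[c["view"][:3]] for c in (c1,c2)]
    X=cv2.triangulatePoints(P[0],P[1],rays(c1,u1).T,rays(c2,u2).T); return (X[:3]/X[3]).T
E
python3 - <<'E'
from h import *
p1,c1=load("w1");p2,c2=load("w2")
R={"B1":(18,(218,95,394,170),(285,190,410,258)),"B2":(18,(374,165,540,236),None),"B3":(18,None,(275,38,452,118)),
"S1":(9,(192,28,375,85),(262,133,432,182)),"S2":(9,(205,185,370,225),None),"laid":(45,None,(72,128,244,186)),"blk":(26,(405,50,532,142),(458,150,578,232))}
for n,(z,*rs) in R.items():
    C=[]
    for p,c,r in zip((p1,p2),(c1,c2),rs):
        if r is None: continue
        t,k,a=quad(p,r); print(n,t,a,*pose(c,k,z)); C.append(cv2.boxPoints(cv2.minAreaRect(k)).mean(0))
    if len(C)==2: print("  tri",tri(c1,C[:1],c2,C[1:]).round(1))
# picks
pk={"B1":[(228,119),(382,104),(384,152),(235,163)],"B2":[(381,188),(529,171),(529,211),(386,230)]}
for n,q in pk.items(): print("pick",n,*pose(c1,np.array(q,float),18))
print("pick B1",*pose(c2,np.array([(295,211),(437,198),(439,239),(297,252)],float),18));print("pick B3",*pose(c2,np.array([(285,45),(444,69),(437,111),(285,93)],float),18))
g1=[(31,95),(135,88),(54,173),(152,166)];g2=[(120,196),(214,189),(135,262),None]
print("pegs",tri(c1,np.array(g1[:3],float),c2,np.array(g2[:3],float)).round(1))
print(plane(c1,g1,39).round(1),plane(c2,[(101,121),(203,113)]+g2[:3],39).round(1))
E
```

```text
B1 33.0 6578.0 [522.5  -7.5] [ 55.7 188. ] 95.7
B1 32.0 4487.0 [522.9  11. ] [ 59.  151.8] 96.2
  tri [[ 5.174e+02  1.000e-01 -9.500e+00]]
B2 32.0 5946.5 [ 437.9 -200.6] [ 58.5 189. ] 97.8
B3 32.0 7412.0 [705.3   4.8] [ 54.8 188.1] 82.1
S1 69.0 3455.5 [611.8  19.9] [ 24.8 200.4] 98.4
S1 69.0 2734.5 [612.7  20.6] [ 25.7 199.8] 98.4
  tri [[612.6  18.9   6. ]]
S2 68.0 2521.5 [427.1  18.2] [ 26.4 201. ] 94.4
laid 94.0 1182.0 [647.  262.7] [ 47.7 191. ] 105.3
blk 68.0 972.5 [ 598.4 -224.8] [33.9 88.1] 89.7
blk 70.0 890.0 [ 605.  -221.5] [36.1 90.1] 89.8
  tri [[ 600.8 -235.9    2.6]]
pick B1 [519.9  -9.7] [ 57.7 187.2] 95.3
pick B2 [ 438.  -201.5] [ 58.4 188.3] 98.1
pick B1 [522.6  -7.5] [ 58.4 192.1] 95.7
pick B3 [705.8   3.9] [ 52.2 188.8] 83.5
pegs [[567.4 303.   35.3]
 [575.3 187.1  30. ]
 [476.7 298.7  33.1]]
[[567.1 300.6  39. ]
 [574.9 182.8  39. ]
 [477.8 294.3  39. ]
 [486.3 175.9  39. ]] [[658.6 307.8  39. ]
 [667.7 189.3  39. ]
 [568.8 300.5  39. ]
 [577.6 184.3  39. ]
 [479.6 295.2  39. ]]
```

The sizes match the given ones: boards 56x188, sticks 25x200, and peg spacing 91 and 119. The carrier centre is (572.6, 242.0) with a yaw of 4.1°. Now a small planner that turns waypoints into increments.

```bash
cat > plan.py <<'E'
import json,numpy as np,math
C=np.array([572.6,242.0]);W=math.radians(4.1)
def car(x,y): return C+[x*math.cos(W)-y*math.sin(W),x*math.sin(W)+y*math.cos(W)]
class Arm:
    def __init__(s,f="cmd.json"):
        s.f=f
        try: s.p=np.array(json.load(open(f)))
        except Exception: s.p=np.array([168.198,-523.667,230.506,0.3108])
    def apply(s,inc):
        dx,dy,dz,rz=inc;c,n=math.cos(s.p[3]),math.sin(s.p[3])
        s.p=s.p+[dx*c+dy*n,dx*n-dy*c,-dz,-rz]
    def call(s,note,*wps):
        "wps: (x,y,z,deg); increments all from the call's start"
        b=s.p.copy();c,n=math.cos(b[3]),math.sin(b[3]);last=b;print(note)
        for x,y,z,a in wps:
            d=np.array([x,y,z,math.radians(a)])-b
            i=(round(d[0]*c+d[1]*n),round(d[0]*n-d[1]*c),round(-d[2]),round(-d[3],2))
            s.p=b.copy();s.apply(i)
            rows=max(np.linalg.norm((s.p-last)[:3])/62.5,abs(math.degrees(s.p[3]-last[3]))/10.7)
            last=s.p.copy();print("  ",[*i[:3],0,0,i[3]],"rows %.1f"%rows)
    def save(s): json.dump(list(s.p),open(s.f,"w"));print("cmd",s.p.round(1))
def job(a,pick,ang,zp,place,pang,zl,H=120):
    px,py=pick;qx,qy=place
    a.call("pick",(px,py,H,ang),(px,py,zp,ang))
    a.call("close+lift",(px,py,zp,ang),(px,py,H+20,ang))
    a.call("carry+lower",(qx,qy,H+20,pang),(qx,qy,zl+10,pang),(qx,qy,zl,pang))
    a.call("open+up",(qx,qy,zl,pang),(qx,qy,H+20,pang))
    a.save()
E
python3 - <<'E'
from plan import *
a=Arm(); a.apply((451,-384,-70,.311)); a.apply((120,-80,0,0)); print(a.p)
job(a,(522.5,-7.5),95.7,29,car(-45.5,0),94.1,57)
E
```

```text
[ 6.00171199e+02  5.98362611e+01  3.00506000e+02 -2.00000000e-04]
pick
   [-78, 67, 181, 0, 0, np.float64(-1.67)] rows 8.9
   [-78, 67, 272, 0, 0, np.float64(-1.67)] rows 1.5
close+lift
   [0, 0, 0, 0, 0, np.float64(-0.0)] rows 0.0
   [0, 0, -111, 0, 0, np.float64(-0.0)] rows 1.8
carry+lower
   [244, 29, 0, 0, 0, np.float64(0.03)] rows 3.9
   [244, 29, 73, 0, 0, np.float64(0.03)] rows 1.2
   [244, 29, 83, 0, 0, np.float64(0.03)] rows 0.2
open+up
   [0, 0, 0, 0, 0, np.float64(-0.0)] rows 0.0
   [0, 0, -83, 0, 0, np.float64(-0.0)] rows 1.3
cmd [526.9 238.5 139.5   1.6]
```

Call:
{"api": "servo_tool", "payload": {
  "increments": [
    [[-78,67,181,0,0,-1.67],[-78,67,181,0,0,-1.67],[-78,67,181,0,0,-1.67],[-78,67,181,0,0,-1.67],[-78,67,181,0,0,-1.67],[-78,67,181,0,0,-1.67],[-78,67,181,0,0,-1.67],[-78,67,181,0,0,-1.67],[-78,67,181,0,0,-1.67],[-78,67,181,0,0,-1.67],[-78,67,230,0,0,-1.67],[-78,67,260,0,0,-1.67],[-78,67,272,0,0,-1.67],[-78,67,272,0,0,-1.67]]
  ],
  "hand": -1
}}

```text
clock: 4.25
ee_pos: [521.8, -7.4, 28.4]
eef_rot: [-0.0, 0.672, 0.741, -0.0]
contact_force: [-0.2, 0.1, 0.2]
finger_gap: 0.998
gripper_force: 0.0
```

Call:
{"api": "servo_tool", "payload": {
  "increments": [
    [[0,0,0,0,0,0],[0,0,0,0,0,0],[0,0,0,0,0,0],[0,0,0,0,0,0],[0,0,0,0,0,0],[0,0,0,0,0,0],[0,0,-10,0,0,0],[0,0,-50,0,0,0],[0,0,-111,0,0,0],[0,0,-111,0,0,0]]
  ],
  "hand": 1,
  "squeeze": 30
}}

```text
clock: 5.5
ee_pos: [525.7, -7.5, 146.0]
eef_rot: [0.005, 0.671, 0.741, 0.004]
contact_force: [-0.1, -0.5, -1.2]
finger_gap: 0.594
gripper_force: 30.0
```

Call:
{"api": "servo_tool", "payload": {
  "increments": [
    [[244,29,0,0,0,0.03],[244,29,0,0,0,0.03],[244,29,0,0,0,0.03],[244,29,0,0,0,0.03],[244,29,0,0,0,0.03],[244,29,0,0,0,0.03],[244,29,40,0,0,0.03],[244,29,65,0,0,0.03],[244,29,73,0,0,0.03],[244,29,73,0,0,0.03],[244,29,78,0,0,0.03],[244,29,78,0,0,0.03]]
  ]
}}

```text
clock: 7.0
ee_pos: [527.3, 238.5, 62.2]
eef_rot: [0.0, 0.682, 0.731, 0.0]
contact_force: [1.4, -0.3, -1.4]
finger_gap: 0.597
gripper_force: 30.0
```

Run:
```python
from h import *
st=robot.state();print(st["clock"],st["ee_pos"],st["contact_force"])
p,d=grab_frame("wrist");w=calibration("wrist");np.savez("w3.npz",p=p,d=d,view=w["view"]);cv2.imwrite("pics/w3.png",cv2.convertScaleAbs(p,alpha=1.3)[:,:,::-1])
```

```text
7.0 [527.34412122 238.48909102  62.15044634] [ 1.36313753 -0.27564048 -1.44938106]
```

View pics/w3.png

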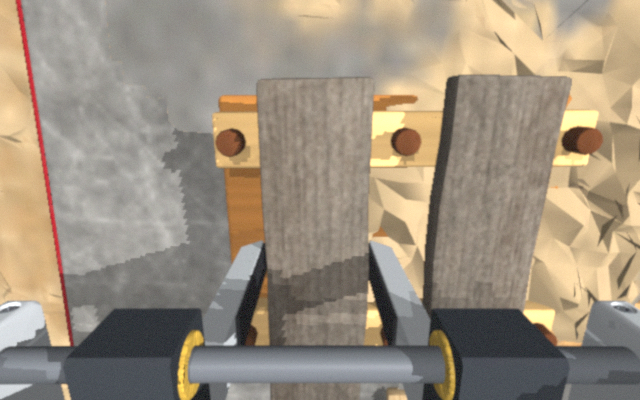

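w3 shows the board (cols 262–370) between the pegs at cols 230 and 405, clear of both, with its end level with the laid board's end (row ~77). I'll lower it the last 5 mm and release.

Call:
{"api": "servo_tool", "payload": {
  "increments": [
    [[0,0,5,0,0,0],[0,0,5,0,0,0]]
  ]
}}

```text
clock: 7.3
ee_pos: [526.6, 238.5, 56.1]
eef_rot: [-0.0, 0.682, 0.731, -0.0]
contact_force: [0.3, 0.7, -1.3]
finger_gap: 0.592
gripper_force: 30.0
```

Call:
{"api": "servo_tool", "payload": {
  "increments": [
    [[0,0,0,0,0,0],[0,0,0,0,0,0],[0,0,0,0,0,0],[0,0,0,0,0,0],[0,0,-30,0,0,0],[0,0,-83,0,0,0],[0,0,-83,0,0,0]]
  ],
  "hand": -0.6
}}

```text
clock: 8.18
ee_pos: [530.0, 239.6, 145.5]
eef_rot: [0.003, 0.682, 0.731, 0.005]
contact_force: [0.0, 0.9, 0.9]
finger_gap: 0.802
gripper_force: 0.0
```

Run:
```python
from h import *
st=robot.state();print(st["clock"],st["ee_pos"],st["contact_force"])
p,d=grab_frame("wrist");w=calibration("wrist");np.savez("w4.npz",p=p,d=d,view=w["view"]);cv2.imwrite("pics/w4.png",cv2.convertScaleAbs(p,alpha=1.3)[:,:,::-1])
from plan import *
a=Arm()
job(a,(612.3,20.2),98.4,27.5,car(0,60),4.1,74)
job(a,(427.1,18.2),94.4,27.5,car(0,-60),4.1,74)
```

```text
8.175 [529.97329325 239.60308862 145.47090662] [0.03949099 0.86548943 0.91920544]
pick
   [-224, 70, 20, 0, 0, np.float64(-0.08)] rows 3.8
   [-224, 70, 112, 0, 0, np.float64(-0.08)] rows 1.5
close+lift
   [0, 0, 0, 0, 0, np.float64(0.0)] rows 0.0
   [0, 0, -112, 0, 0, np.float64(0.0)] rows 1.8
carry+lower
   [285, -2, 0, 0, 0, np.float64(1.65)] rows 8.8
   [285, -2, 56, 0, 0, np.float64(1.65)] rows 0.9
   [285, -2, 66, 0, 0, np.float64(1.65)] rows 0.2
open+up
   [0, 0, 0, 0, 0, np.float64(-0.0)] rows 0.0
   [0, 0, -66, 0, 0, np.float64(-0.0)] rows 1.1
cmd [5.679e+02 3.014e+02 1.395e+02 1.000e-01]
pick
   [-160, 273, 20, 0, 0, np.float64(-1.58)] rows 8.5
   [-160, 273, 112, 0, 0, np.float64(-1.58)] rows 1.5
close+lift
   [0, 0, 0, 0, 0, np.float64(0.0)] rows 0.0
   [0, 0, -112, 0, 0, np.float64(0.0)] rows 1.8
carry+lower
   [152, 162, 0, 0, 0, np.float64(1.58)] rows 8.5
   [152, 162, 56, 0, 0, np.float64(1.58)] rows 0.9
   [152, 162, 66, 0, 0, np.float64(1.58)] rows 0.2
open+up
   [0, 0, 0, 0, 0, np.float64(-0.0)] rows 0.0
   [0, 0, -66, 0, 0, np.float64(-0.0)] rows 1.1
cmd [5.768e+02 1.822e+02 1.395e+02 1.000e-01]
```

View pics/w4.png

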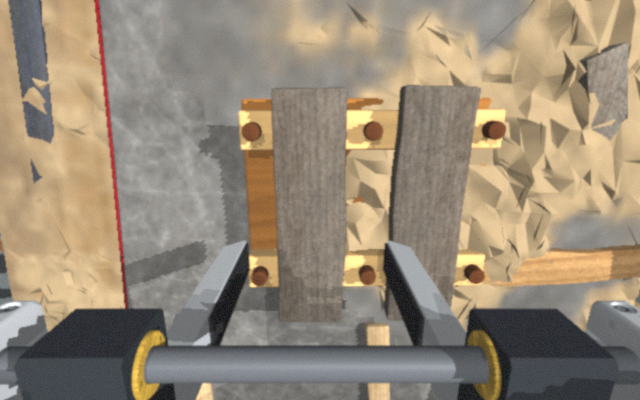

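w4 shows the board well placed in the bay (cols 275–345), level with the laid board. Now the first stick.

Call:
{"api": "servo_tool", "payload": {
  "increments": [
    [[-224,70,20,0,0,-0.08],[-224,70,20,0,0,-0.08],[-224,70,20,0,0,-0.08],[-224,70,20,0,0,-0.08],[-224,70,20,0,0,-0.08],[-224,70,20,0,0,-0.08],[-224,70,70,0,0,-0.08],[-224,70,100,0,0,-0.08],[-224,70,112,0,0,-0.08],[-224,70,112,0,0,-0.08]]
  ],
  "hand": -0.28
}}

```text
clock: 9.48
ee_pos: [612.0, 21.2, 27.7]
eef_rot: [-0.0, 0.652, 0.758, 0.0]
contact_force: [-0.2, 1.3, 1.0]
finger_gap: 0.64
gripper_force: 0.0
```

Call:
{"api": "servo_tool", "payload": {
  "increments": [
    [[0,0,0,0,0,0],[0,0,0,0,0,0],[0,0,0,0,0,0],[0,0,0,0,0,0],[0,0,0,0,0,0],[0,0,0,0,0,0],[0,0,-10,0,0,0],[0,0,-50,0,0,0],[0,0,-112,0,0,0],[0,0,-112,0,0,0]]
  ],
  "hand": 1,
  "squeeze": 20
}}

```text
clock: 10.72
ee_pos: [616.0, 19.7, 147.6]
eef_rot: [0.006, 0.652, 0.758, 0.004]
contact_force: [0.5, 0.4, -0.7]
finger_gap: 0.255
gripper_force: 20.0
```

Call:
{"api": "servo_tool", "payload": {
  "increments": [
    [[285,-2,0,0,0,1.65],[285,-2,0,0,0,1.65],[285,-2,0,0,0,1.65],[285,-2,0,0,0,1.65],[285,-2,0,0,0,1.65],[285,-2,0,0,0,1.65],[285,-2,0,0,0,1.65],[285,-2,0,0,0,1.65],[285,-2,0,0,0,1.65],[285,-2,0,0,0,1.65],[285,-2,0,0,0,1.65],[285,-2,40,0,0,1.65],[285,-2,56,0,0,1.65],[285,-2,56,0,0,1.65],[285,-2,61,0,0,1.65],[285,-2,66,0,0,1.65],[285,-2,66,0,0,1.65]]
  ]
}}

```text
clock: 12.85
ee_pos: [567.9, 301.4, 73.6]
eef_rot: [0.0, 0.999, 0.035, 0.0]
contact_force: [0.1, 0.0, -0.4]
finger_gap: 0.255
gripper_force: 20.0
```

Run:
```python
from h import *
st=robot.state();print(st["clock"],st["ee_pos"],st["contact_force"])
p,d=grab_frame("wrist");w=calibration("wrist");np.savez("w5.npz",p=p,d=d,view=w["view"]);cv2.imwrite("pics/w5.png",cv2.convertScaleAbs(p,alpha=1.3)[:,:,::-1])
```

```text
12.85 [567.9168002  301.41978795  73.5641822 ] [ 0.05705209  0.0314765  -0.41898028]
```

View pics/w5.png

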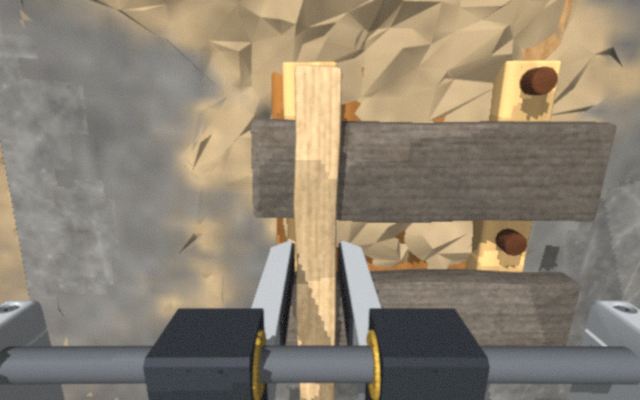

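w5 shows the stick (cols 296–340) lying over the left batten across both boards. I'll release it, lift and go to the second stick.

Call:
{"api": "servo_tool", "payload": {
  "increments": [
    [[0,0,0,0,0,0],[0,0,0,0,0,0],[0,0,0,0,0,0],[0,0,-20,0,0,0],[0,0,-66,0,0,0],[0,0,-66,0,0,0],[0,0,-66,0,0,0]]
  ],
  "hand": 0.06
}}

```text
clock: 13.78
ee_pos: [568.1, 301.5, 140.4]
eef_rot: [-0.0, 0.999, 0.035, 0.001]
contact_force: [-0.6, 0.3, -0.2]
finger_gap: 0.469
gripper_force: 0.0
```

Call:
{"api": "servo_tool", "payload": {
  "increments": [
    [[-160,273,20,0,0,-1.58],[-160,273,20,0,0,-1.58],[-160,273,20,0,0,-1.58],[-160,273,20,0,0,-1.58],[-160,273,20,0,0,-1.58],[-160,273,20,0,0,-1.58],[-160,273,20,0,0,-1.58],[-160,273,20,0,0,-1.58],[-160,273,20,0,0,-1.58],[-160,273,20,0,0,-1.58],[-160,273,70,0,0,-1.58],[-160,273,100,0,0,-1.58],[-160,273,112,0,0,-1.58],[-160,273,112,0,0,-1.58]]
  ],
  "hand": -0.28
}}

```text
clock: 15.52
ee_pos: [427.1, 18.0, 27.2]
eef_rot: [-0.0, 0.679, 0.734, -0.0]
contact_force: [0.3, 0.7, 0.7]
finger_gap: 0.639
gripper_force: 0.0
```

Call:
{"api": "servo_tool", "payload": {
  "increments": [
    [[0,0,0,0,0,0],[0,0,0,0,0,0],[0,0,0,0,0,0],[0,0,0,0,0,0],[0,0,0,0,0,0],[0,0,0,0,0,0],[0,0,-10,0,0,0],[0,0,-50,0,0,0],[0,0,-112,0,0,0],[0,0,-112,0,0,0]]
  ],
  "hand": 1,
  "squeeze": 20
}}

```text
clock: 16.77
ee_pos: [431.0, 17.6, 145.8]
eef_rot: [0.005, 0.679, 0.734, 0.004]
contact_force: [0.3, 0.3, -0.0]
finger_gap: 0.255
gripper_force: 20.0
```

Call:
{"api": "servo_tool", "payload": {
  "increments": [
    [[152,162,0,0,0,1.58],[152,162,0,0,0,1.58],[152,162,0,0,0,1.58],[152,162,0,0,0,1.58],[152,162,0,0,0,1.58],[152,162,0,0,0,1.58],[152,162,0,0,0,1.58],[152,162,0,0,0,1.58],[152,162,0,0,0,1.58],[152,162,0,0,0,1.58],[152,162,0,0,0,1.58],[152,162,40,0,0,1.58],[152,162,56,0,0,1.58],[152,162,56,0,0,1.58],[152,162,61,0,0,1.58],[152,162,66,0,0,1.58],[152,162,66,0,0,1.58]]
  ]
}}

```text
clock: 18.9
ee_pos: [576.9, 182.2, 73.6]
eef_rot: [0.0, 0.999, 0.035, 0.0]
contact_force: [-1.1, -0.2, -0.0]
finger_gap: 0.256
gripper_force: 20.0
```

Call:
{"api": "servo_tool", "payload": {
  "increments": [
    [[0,0,0,0,0,0],[0,0,0,0,0,0],[0,0,0,0,0,0],[0,0,-20,0,0,0],[0,0,-66,0,0,0],[0,0,-66,0,0,0],[0,0,-66,0,0,0]]
  ],
  "hand": 0.06
}}

```text
clock: 19.77
ee_pos: [576.7, 182.2, 139.2]
eef_rot: [0.0, 0.999, 0.035, -0.0]
contact_force: [0.8, 0.2, -0.1]
finger_gap: 0.467
gripper_force: 0.0
```

Call:
{"api": "servo_tool", "payload": {
  "increments": [
    [[0,0,-130,0,0,0],[0,0,-130,0,0,0],[0,0,-130,0,0,0],[0,0,-130,0,0,0],[0,0,-130,0,0,0]]
  ],
  "hand": -1
}}

```text
clock: 20.4
ee_pos: [575.8, 182.0, 265.8]
eef_rot: [0.001, 0.999, 0.035, -0.003]
contact_force: [0.4, -0.2, 0.1]
finger_gap: 0.963
gripper_force: 0.0
```

Run:
```python
from h import *
from plan import *
st=robot.state();print(st["clock"],st["ee_pos"],st["contact_force"])
p,d=grab_frame("wrist");w=calibration("wrist");np.savez("w6.npz",p=p,d=d,view=w["view"]);cv2.imwrite("pics/w6.png",cv2.convertScaleAbs(p,alpha=1.3)[:,:,::-1])
a=Arm();a.apply((0,0,-130,0))
job(a,(705.4,4.6),82.3,29,car(45.5,0),94.1,84)
job(a,(438,-201),97.8,29,car(-45.5,0),94.1,84)
```

```text
20.4 [575.78566896 182.02085112 265.81257339] [ 0.43474106 -0.24809899  0.12106602]
pick
   [116, 186, 150, 0, 0, np.float64(-1.37)] rows 7.3
   [116, 186, 241, 0, 0, np.float64(-1.37)] rows 1.5
close+lift
   [0, 0, 0, 0, 0, np.float64(0.0)] rows 0.0
   [0, 0, -111, 0, 0, np.float64(0.0)] rows 1.8
carry+lower
   [227, -118, 0, 0, 0, np.float64(-0.2)] rows 4.1
   [227, -118, 46, 0, 0, np.float64(-0.2)] rows 0.7
   [227, -118, 56, 0, 0, np.float64(-0.2)] rows 0.2
open+up
   [0, 0, 0, 0, 0, np.float64(-0.0)] rows 0.0
   [0, 0, -56, 0, 0, np.float64(-0.0)] rows 0.9
cmd [618.2 245.3 139.5   1.6]
pick
   [-433, -211, 20, 0, 0, np.float64(-0.07)] rows 7.7
   [-433, -211, 111, 0, 0, np.float64(-0.07)] rows 1.5
close+lift
   [0, 1, 0, 0, 0, np.float64(0.0)] rows 0.0
   [0, 1, -111, 0, 0, np.float64(0.0)] rows 1.8
carry+lower
   [423, 149, 0, 0, 0, np.float64(0.07)] rows 7.2
   [423, 149, 46, 0, 0, np.float64(0.07)] rows 0.7
   [423, 149, 56, 0, 0, np.float64(0.07)] rows 0.2
open+up
   [0, 0, 0, 0, 0, np.float64(-0.0)] rows 0.0
   [0, 0, -56, 0, 0, np.float64(-0.0)] rows 0.9
cmd [527.5 238.4 139.5   1.6]
```

View pics/w6.png

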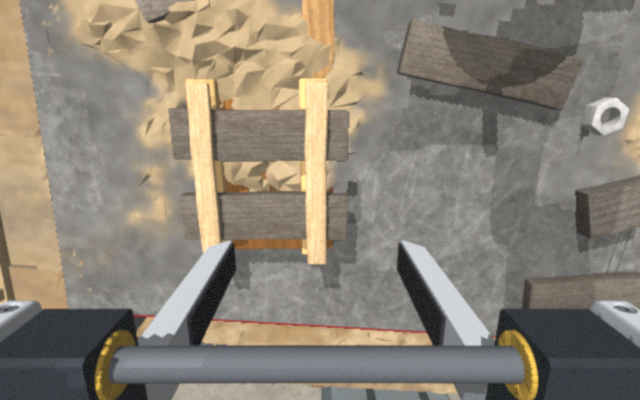

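w6 shows both sticks parallel above the battens (cols 190–215 and 303–327), spanning both boards. Next is the far board, for the far bay.

Call:
{"api": "servo_tool", "payload": {
  "increments": [
    [[116,186,150,0,0,-1.37],[116,186,150,0,0,-1.37],[116,186,150,0,0,-1.37],[116,186,150,0,0,-1.37],[116,186,150,0,0,-1.37],[116,186,150,0,0,-1.37],[116,186,150,0,0,-1.37],[116,186,150,0,0,-1.37],[116,186,150,0,0,-1.37],[116,186,200,0,0,-1.37],[116,186,230,0,0,-1.37],[116,186,241,0,0,-1.37],[116,186,241,0,0,-1.37]]
  ],
  "hand": -1
}}

```text
clock: 22.08
ee_pos: [705.2, 4.8, 28.1]
eef_rot: [-0.0, 0.752, 0.659, -0.0]
contact_force: [-0.2, -0.1, 0.5]
finger_gap: 0.999
gripper_force: 0.0
```

Call:
{"api": "servo_tool", "payload": {
  "increments": [
    [[0,0,0,0,0,0],[0,0,0,0,0,0],[0,0,0,0,0,0],[0,0,0,0,0,0],[0,0,0,0,0,0],[0,0,0,0,0,0],[0,0,-10,0,0,0],[0,0,-50,0,0,0],[0,0,-111,0,0,0],[0,0,-111,0,0,0]]
  ],
  "hand": 1,
  "squeeze": 30
}}

```text
clock: 23.32
ee_pos: [709.1, 4.6, 148.3]
eef_rot: [0.005, 0.752, 0.659, 0.005]
contact_force: [0.0, 0.6, -1.2]
finger_gap: 0.596
gripper_force: 30.0
```

Call:
{"api": "servo_tool", "payload": {
  "increments": [
    [[227,-118,0,0,0,-0.2],[227,-118,0,0,0,-0.2],[227,-118,0,0,0,-0.2],[227,-118,0,0,0,-0.2],[227,-118,0,0,0,-0.2],[227,-118,0,0,0,-0.2],[227,-118,0,0,0,-0.2],[227,-118,30,0,0,-0.2],[227,-118,46,0,0,-0.2],[227,-118,46,0,0,-0.2],[227,-118,51,0,0,-0.2],[227,-118,51,0,0,-0.2]]
  ]
}}

```text
clock: 24.82
ee_pos: [618.6, 245.2, 89.0]
eef_rot: [0.0, 0.682, 0.731, 0.0]
contact_force: [0.5, -0.2, -1.6]
finger_gap: 0.593
gripper_force: 30.0
```

Run:
```python
from h import *
st=robot.state();print(st["clock"],st["ee_pos"],st["contact_force"])
p,d=grab_frame("wrist");w=calibration("wrist");np.savez("w7.npz",p=p,d=d,view=w["view"]);cv2.imwrite("pics/w7.png",cv2.convertScaleAbs(p,alpha=1.3)[:,:,::-1])
```

```text
24.825 [618.56101365 245.21408156  89.04420588] [ 0.51119702 -0.16802213 -1.59970853]
```

View pics/w7.png

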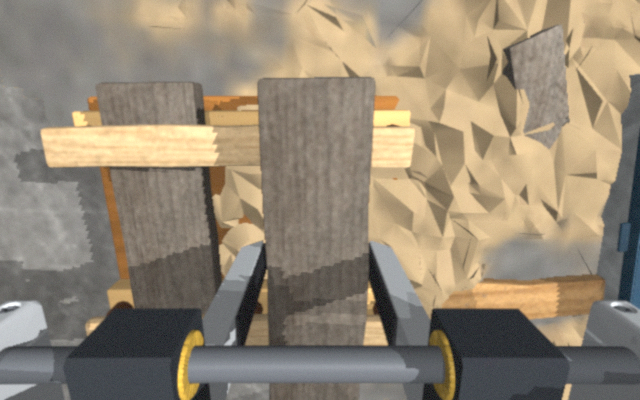

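w7 shows the board squarely above the far bay, held just over the sticks. I'll lower it 5 mm and release.

Call:
{"api": "servo_tool", "payload": {
  "increments": [
    [[0,0,5,0,0,0],[0,0,5,0,0,0]]
  ]
}}

```text
clock: 25.12
ee_pos: [617.8, 245.2, 83.0]
eef_rot: [-0.0, 0.682, 0.731, -0.0]
contact_force: [0.1, -0.2, -1.2]
finger_gap: 0.594
gripper_force: 30.0
```

Call:
{"api": "servo_tool", "payload": {
  "increments": [
    [[0,0,0,0,0,0],[0,0,0,0,0,0],[0,0,0,0,0,0],[0,0,0,0,0,0],[0,0,-20,0,0,0],[0,0,-56,0,0,0],[0,0,-56,0,0,0]]
  ],
  "hand": -0.6
}}

```text
clock: 26.0
ee_pos: [620.8, 246.1, 145.5]
eef_rot: [0.003, 0.682, 0.731, 0.004]
contact_force: [-0.3, -0.7, 0.8]
finger_gap: 0.801
gripper_force: 0.0
```

Call:
{"api": "servo_tool", "payload": {
  "increments": [
    [[-433,-211,20,0,0,-0.07],[-433,-211,20,0,0,-0.07],[-433,-211,20,0,0,-0.07],[-433,-211,20,0,0,-0.07],[-433,-211,20,0,0,-0.07],[-433,-211,20,0,0,-0.07],[-433,-211,20,0,0,-0.07],[-433,-211,20,0,0,-0.07],[-433,-211,20,0,0,-0.07],[-433,-211,20,0,0,-0.07]]
  ],
  "hand": -1
}}

```text
clock: 27.25
ee_pos: [437.5, -200.8, 119.2]
eef_rot: [-0.0, 0.656, 0.754, 0.0]
contact_force: [-0.4, 0.4, 0.5]
finger_gap: 1.0
gripper_force: 0.0
```

Run:
```python
from h import *
st=robot.state();print(st["clock"],st["ee_pos"],st["contact_force"])
p,d=grab_frame("wrist");cv2.imwrite("pics/w8.png",cv2.convertScaleAbs(p,alpha=1.3)[:,:,::-1])
```

```text
27.25 [ 437.51217098 -200.775045    119.2479551 ] [-0.39768743  0.40250719  0.53469233]
```

View pics/w8.png

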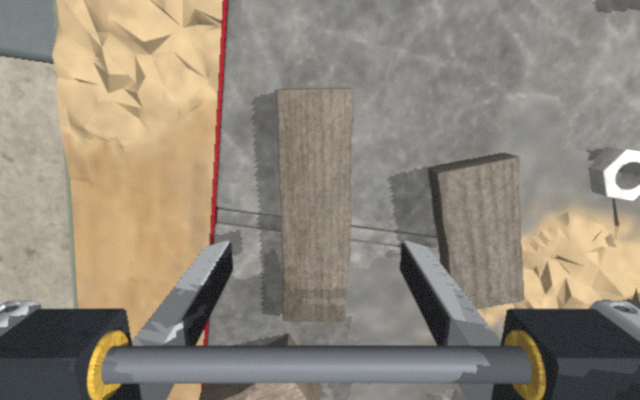

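w8 shows the last board centred between the fingers (cols 280–350). The short block (cols 430–520) is clear of the right finger, and I'll narrow the opening a little for margin.

Call:
{"api": "servo_tool", "payload": {
  "increments": [
    [[0,0,0,0,0,0],[0,0,50,0,0,0],[0,0,80,0,0,0],[0,0,91,0,0,0],[0,0,91,0,0,0]]
  ],
  "hand": -0.7
}}

```text
clock: 27.92
ee_pos: [437.7, -200.7, 28.3]
eef_rot: [-0.0, 0.656, 0.755, -0.0]
contact_force: [-0.3, -0.4, 0.5]
finger_gap: 0.853
gripper_force: 0.0
```

Call:
{"api": "servo_tool", "payload": {
  "increments": [
    [[0,0,0,0,0,0],[0,0,0,0,0,0],[0,0,0,0,0,0],[0,0,0,0,0,0],[0,0,0,0,0,0],[0,0,0,0,0,0],[0,0,-10,0,0,0],[0,0,-50,0,0,0],[0,0,-111,0,0,0],[0,0,-111,0,0,0]]
  ],
  "hand": 1,
  "squeeze": 30
}}

```text
clock: 29.18
ee_pos: [440.6, -203.0, 145.5]
eef_rot: [0.006, 0.656, 0.754, 0.001]
contact_force: [-0.9, -0.5, -0.8]
finger_gap: 0.595
gripper_force: 30.0
```

Call:
{"api": "servo_tool", "payload": {
  "increments": [
    [[423,150,0,0,0,0.07],[423,150,0,0,0,0.07],[423,150,0,0,0,0.07],[423,150,0,0,0,0.07],[423,150,0,0,0,0.07],[423,150,0,0,0,0.07],[423,150,0,0,0,0.07],[423,150,0,0,0,0.07],[423,150,0,0,0,0.07],[423,150,0,0,0,0.07],[423,150,30,0,0,0.07],[423,150,46,0,0,0.07],[423,150,46,0,0,0.07],[423,150,51,0,0,0.07],[423,150,51,0,0,0.07]]
  ]
}}

```text
clock: 31.05
ee_pos: [527.8, 238.4, 89.0]
eef_rot: [0.0, 0.682, 0.731, 0.0]
contact_force: [-0.5, 0.1, -0.9]
finger_gap: 0.595
gripper_force: 30.0
```

Run:
```python
from h import *
st=robot.state();print(st["clock"],st["ee_pos"],st["contact_force"])
p,d=grab_frame("wrist");cv2.imwrite("pics/w9.png",cv2.convertScaleAbs(p,alpha=1.3)[:,:,::-1])
```

```text
31.05 [527.81022869 238.40637063  88.99164154] [-0.5182257   0.11021366 -0.91506836]
```

View pics/w9.png

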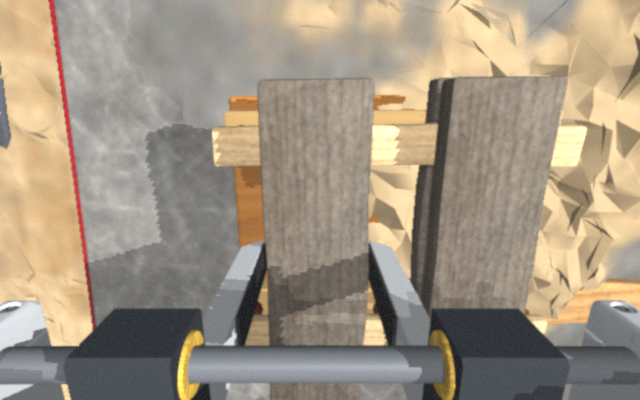

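w9 shows the held board (cols 262–372) above the near bay, with the first top board in place (cols 440–563). I'll lower, release, and rise for a final look.

Call:
{"api": "servo_tool", "payload": {
  "increments": [
    [[0,0,5,0,0,0],[0,0,5,0,0,0]]
  ]
}}

```text
clock: 31.35
ee_pos: [527.7, 238.6, 83.6]
eef_rot: [0.0, 0.682, 0.731, 0.0]
contact_force: [0.3, 0.9, 0.5]
finger_gap: 0.589
gripper_force: 30.0
```

Call:
{"api": "servo_tool", "payload": {
  "increments": [
    [[0,0,0,0,0,0],[0,0,0,0,0,0],[0,0,0,0,0,0],[0,0,0,0,0,0],[0,0,-20,0,0,0],[0,0,-70,0,0,0],[0,0,-130,0,0,0],[-120,0,-200,0,0,0],[-120,0,-200,0,0,0],[-120,0,-200,0,0,0],[-120,0,-200,0,0,0],[-120,0,-200,0,0,0]]
  ],
  "hand": -0.6
}}

```text
clock: 32.85
ee_pos: [535.1, 119.8, 281.7]
eef_rot: [-0.001, 0.682, 0.732, -0.001]
contact_force: [0.3, 0.3, 0.5]
finger_gap: 0.803
gripper_force: 0.0
```

Run:
```python
from h import *
from plan import *
st=robot.state();print(st["clock"],st["ee_pos"],st["contact_force"])
p,d=grab_frame("wrist");c=calibration("wrist");np.savez("w10.npz",p=p,d=d,view=c["view"]);cv2.imwrite("pics/w10.png",cv2.convertScaleAbs(p,alpha=1.3)[:,:,::-1])
P=cloud(c,d); R=np.array([[math.cos(W),math.sin(W)],[-math.sin(W),math.cos(W)]])
q=(P[...,:2]-C)@R.T
for nm,lo,hi,m in [("top near",64,82,(np.abs(q[...,0]+45.5)<45)),("top far",64,82,(np.abs(q[...,0]-45.5)<45))]:
    s=m&(P[...,2]>lo)&(P[...,2]<hi)&(np.abs(q[...,1])<120); X=q[s]
    print(nm,s.sum(),np.percentile(X,[1,99],axis=0).round(1).tolist(),np.median(P[s][:,2]).round(1))
```

```text
32.85 [535.14650701 119.80218161 281.7036787 ] [0.33164935 0.32957195 0.45772902]
top near 8714 [[-73.4, -93.2], [-20.6, 53.4]] 71.1
top far 8842 [[16.5, -92.2], [69.7, 53.2]] 71.0
```

View pics/w10.png

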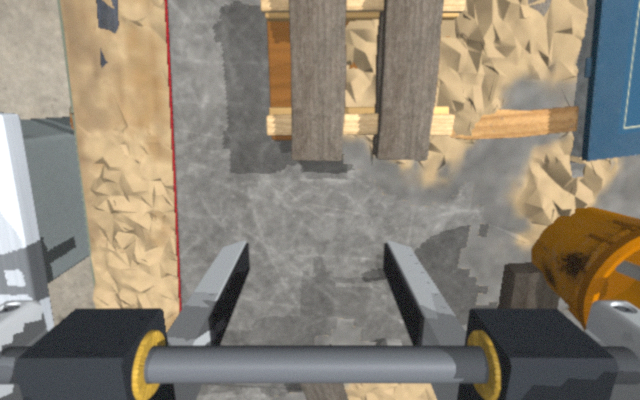

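w10 shows both top boards square on the sticks (cols 291–343 and 380–435). They measure about x −47 and +43 mm in the carrier frame, with tops at about 71 mm against 72 mm nominal. Handing in.

```bash
python3 -c "
from bench import robot
print(robot.close_job(), robot.state()['clock'])"
```

```text
the job is handed in; nothing more can be done
the job is handed in; nothing more can be done
```

The stack is built and handed in at about 33 s of the 109 s allowed: one board in the empty bay, both sticks above the battens, the other two boards on top (about 2–3 mm off centre across the bays by the last wrist view), and the short block never touched; I have not seen the judge's verdict.

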